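# Clamp a gel cassette to its casting stand

### The job

Take the gel cassette off the sloping drainer and stand it upright on its plain short edge (notched end up) on the casting stand's foot, square, centred and close against the front of the back plate; set it down gently, it is glass. Once it stands there released, take the spring clamp from its board and clip it over the middle of the top edge so that it grips the cassette and the back plate together, pushed well down, and let go. Leave the drainer and everything else on the bench as it is.

Things in the scene. Friction and masses are not known exactly. Their poses are not given: they have to be found in the camera images.
- cassette: Flat gel cassette 130 x 66 x 12 mm, 220 g, loose: white ceramic plate and clear glass plate (notched at its top end), black spacers between. Origin: centre of its plain (bottom) short edge; z along its length to the notched end, y across its width, x through its thickness to the white side. Starts white side down on the drainer, z 30 deg above level. Stands alone when upright.
- cassette_top (a point): Centre of the cassette's top (notched) short edge, 130 mm from its origin along z; axes as the cassette's. At the start it is the uphill end, about 100 mm above the bench, overhanging the deck by 20 mm; the cassette's long sides overhang the deck by 13 mm each, free for the fingers.
- drainer: Grey draining wedge, fixed; foot 130 x 70 mm. Origin underneath at the centre, x towards the high end, z up. Deck 40 mm wide, 110 mm long, rising at 30 degrees towards +x from x = -55 mm, 30 mm up, where a lip 6 mm high stops the cassette's bottom edge.
- stand: Casting stand, fixed. Origin at the bench, x from front to back, z up. Grey foot: x -55 to +45 mm, 110 mm wide (y), flat top 10 mm up. Upright aluminium back plate: 40 mm wide, centred, 8 mm thick, front face at x = +15, rear at +23 mm, top 132 mm above the bench; two gussets behind it up to 60 mm. The cassette goes in front of it, either face to it.
- stand_seat (a point): Point on top of the stand's foot where the cassette's origin belongs when it touches the back plate, centred (x = +9 mm, 10 mm above the bench); axes as the stand's: x towards the back plate, z up. The seated cassette's top edge is 130 mm above this point.
- clamp: Dark steel spring clamp, 90 g, loose: two halves hinged on a 12 mm barrel, 36 mm long. Starts astride its board, jaws down, handles up. Origin: mid hinge axis; y along that axis, x the clamping direction, z up to the handles; this frame is of the half on its +x side, which turns half the jaw angle when squeezed evenly. Two rubber jaw bars (34 mm long, 8 mm thick) lie 40 mm below the hinge.
- clamp_grip (a point): Point between the clamp's handles, 40 mm above its hinge: squeeze here along the clamp's x to open the jaws. Handles: flat, 30 mm wide (y), up to 56 mm above the hinge, splayed 16 deg each; over their outsides 55 mm at the top when shut, 25 mm and parallel when squeezed fully. Jaws outside: 39 mm shut, 60 mm open.
- clamp_jaw (a joint): Angle between the clamp's halves: 0 shut (jaw bars 8 mm apart), 0.55 rad squeezed fully (30 mm apart), about 0.3 rad when gripping 20 mm. A spring shuts it: about 12 N on the handles opens it fully (use a grip of 25 to 40 N); the jaws grip 20 mm with about 10 N.
- clip_board: Parking board of the clamp, fixed: upright grey board 6.5 mm thick (x), 70 mm wide (y), top 95 mm above the bench, on a 70 x 90 x 10 mm base. Origin underneath at the centre, z up. The clamp's barrel rests on its top edge (hinge 101 mm above the bench).
- beaker: Bystander: glass beaker, 72 mm diameter, 90 mm tall; origin at its base.
- buffer_bottle: Bystander: white bottle, 70 mm diameter, 160 mm tall; origin at its base.
- tip_box: Bystander: grey pipette tip box 75 x 110 mm, 57 mm tall; origin at its base.
- comb: Bystander: white gel comb lying flat, 110 mm long, 6 mm thick; origin at its base.
- jar: Bystander: amber jar, 64 mm diameter, 75 mm tall; origin at its base.
- spare_plate: Bystander: spare plain glass plate lying flat, 120 x 90 x 6 mm; origin at its base.
Things that resemble listed ones, but are neither listed nor needed, are in the scene too. Leave any brown or turquoise look-alike of the cassette alone.

How it is judged:
By the outcome, as a careful person would: the job done as asked, in the order asked, and still so for the second after the job is handed in, with the robot touching nothing.
It also fails if it takes over 59 s, if anything falls off the work surface, if the arm or the gripper's body presses on something with over 40 N, if the wrist force passes 120 N, or if a joint passes its speed limit or range.

### The arm

A 7-joint arm with a two-finger parallel gripper is mounted at the origin on the work surface. World frame = base frame: x ahead of the robot, y to its left, z up, the work surface at z = 0. Lengths are in m, angles in degrees, forces in N, time in s.
With the tool pointing down it reaches from about 0.425 to 0.875 m from the base axis. Payload 4.7 kg.
Tool frame: the origin (TCP) lies at the very end of the fingers, on their centre line; the grasp point (between the pads) lies 19 mm behind it; z points along the fingers, y is the direction in which the jaws open and shut (so a half turn about z gives the same grasp; the last joint's range is limited). The gripper opens to 87 mm and grips with 3 to 60 N. Pads are 19 mm wide; open, the fingers measure 117 mm over their backs; the gripper's body (75 mm by 190 mm) begins 51 mm behind the grasp point.
Start: joints at [67.787, 18.392, -4.016, 83.108, 1.295, 78.541, -3.26], TCP at [0.254, -0.598, 0.223] pointing down, gripper open.
Joint ranges: [-163.93, 163.93], [-17.29, 119.83], [-79.2, 71.16], [3.27, 140.29], [-89.18, 269.18], [5.43, 117.66], [-154.24, 154.24]. Speed limits (degrees/s): [147.25, 147.25, 180, 180, 180, 180, 180].

### API

Orientations are given as [roll, pitch, yaw] about the fixed x, y, z axes, in that order (R = Rz(yaw) Ry(pitch) Rx(roll)).
In Python, from cell import * gives the robot as it stands.
- The arm moves only by the tool drive_tool, never from a script. Its argument "moves" is text: rows parted by semicolons, each of 5 numbers parted by spaces: the shift along the tool's x, y, z in m, then the turn about the tool's z in degrees, then the gripper's target within -1 to 1 (fully open at 1, half-way at 0, shut at -1). In form: x y z yaw fingers; .... A call has exactly 8 rows; each row is the pose to reach, as a shift and turn from the pose commanded when the call began, along the tool's axes at that moment; what a row does not reach only later rows make up. A row lasts 1/10 s, in which the tool goes at most 50 mm and 8.59 degrees, less where a joint would pass 70% of its speed; a pose out of reach is approached as far as the arm can. A call with a gripper value outside its range is refused whole. The fingers move at their own pace and stop on an object; "grip_force" is the grip in N (left out, the last holds). Time passes only in rows, so rows that repeat a pose let the fingers close, or fill a call up. It gives the time, the measured TCP pose, the force and the opening at its end, in the units of the state.
- get_obs(): the state, without advancing time (a new reading comes with each control period).
- read_camera(name): name is "scene" or "top" or "wrist"; returns (picture, depth): 384x512x3 uint8, red, green, blue; 384x512 float32, m along the optical axis (not along the pixel's ray), 0 where there is no reading.
- calibration(name): a dict with "intrinsics" (3x3 intrinsics, pixels), "cam_to_world" (4x4, takes a point from camera to world coordinates); the wrist camera has in their place "T_tool_cam" (4x4, takes a point from camera to tool coordinates, whose origin is the TCP and whose axes are the flange's). Camera axes: x right, y up, looking along -z (the intrinsics and any distortion apply to the point x, -y, -z); pixel columns grow to the right and rows downward; lengths in m; the calibration is good to about 2 mm. A picture is of the moment at which its call begins: read the wrist's pose just before it. calibration takes no time and is no camera call.
- sign_off(): hands the job in, once; it reports no verdict.
Trained networks look in the newest picture that a camera, given by its name, has taken for a name from the list of things; names that differ only in an ending like _2 or _b are one class to them, and where a whole thing is asked for, a point or a joint stands for the part that bears it (a point fixed in the world has none). Each returns a list of dicts, best first, with "conf" (0 to 1); they miss things now and then, are a little off and sometimes report something else, mostly with a low value. They report only what shows in the picture. A call takes as long as a camera call. They do not tell look-alikes from the thing itself.
- search_frame(camera, name): "uv" ([column, row] in pixels, amid what is visible of it).
- pinpoint(camera, name): "uv" ([column, row] in pixels: a listed point, or the origin of a listed thing).
The state is a dict: "time_s": time; "qpos": joint angles; "joint_velocities": joint speeds; "effort": joint torques, N m; "tool_pos": TCP position; "tool_rot": TCP orientation; "force": force on the tool from outside, world axes, zero at the start; "wrist_torque": the same for the moment, N m; "grip_width": finger opening in m.
Only numpy, scipy, OpenCV 4.12 (cv2) and the standard library are available. Lean on these libraries where they do the work, as an engineer would, in place of code of your own. Each camera call takes 0.05 s, during which the arm holds its last target. There are 200 camera calls.

## Working session

There is one attempt and no reset: what is moved stays moved. The work goes in short steps, Python scripts to look and compute and a tool call to move; the robot and the scene stay as the last step left them, time stands still between calls to the robot, and variables do not carry over. Pictures are saved under pics/ and viewed, about 8 in all and at most 12, crops included, and the job is handed in when it is done.

Besides the shell and the picture viewer there is one more tool, called after ">>>" as name(argument=value, ...), one argument or row to a line, values as JSON. drive_tool: Moves the arm, as the interface text tells. Its arguments: {"type":"object","properties":{"moves":{"type":"string"},"grip_force":{"type":"number"}},"required":["moves"]}

```bash
mkdir -p pics; ls
cat > h.py <<'E'
from cell import *
import numpy as np, cv2
from scipy.spatial.transform import Rotation as R
def rot(e): return R.from_euler('xyz',e,degrees=True).as_matrix()
def c2w(name,obs=None):
    c=calibration(name)
    if name!='wrist': return np.array(c['cam_to_world']),c
    T=np.eye(4);T[:3,:3]=rot(obs['tool_rot']);T[:3,3]=obs['tool_pos']
    return T@np.array(c['T_tool_cam']),c
def cloud(name):
    o=get_obs();im,d=read_camera(name);T,c=c2w(name,o);K=np.array(c['intrinsics'])
    v,u=np.mgrid[:384,:512]
    P=np.stack([(u-K[0,2])/K[0,0]*d,-(v-K[1,2])/K[1,1]*d,-d],-1)
    W=P@T[:3,:3].T+T[:3,3]; W[d==0]=np.nan
    return im,d,W
def save(n,im,s=1):
    cv2.imwrite('pics/'+n,cv2.resize(im[...,::-1],None,fx=s,fy=s,interpolation=cv2.INTER_CUBIC))
E
python3 - <<'E'
from h import *
print(get_obs()); 
print({k:v for k,v in calibration('scene').items()},calibration('wrist'))
ims=[]
for n in ['top','scene']:
    im,d,W=cloud(n); np.savez(n,im=im,W=W); save(n+'0.png',im,1.5)
    for t in ['cassette','cassette_top','drainer','stand','stand_seat','clamp','clamp_grip','clip_board']:
        for r in pinpoint(n,t)[:3]:
            u,v=np.round(r['uv']).astype(int)
            print(n,t,round(r['conf'],2),u,v, np.round(W[v,u],3) if 0<=u<512 and 0<=v<384 else '')
E
```

```text
pics
{'time_s': 0.0, 'qpos': array([67.78653298, 18.43847485, -4.0147465 , 83.17540576,  1.29636805,
       78.54148366, -3.25755116]), 'joint_velocities': array([-0.0649693 ,  0.09996054, -0.05395728, -0.00950445, -0.06775529,
       -0.00132632, -0.01705125]), 'effort': array([-2.57526281e-04, -4.91283524e+01, -4.03586794e-01, -3.12527597e+01,
       -6.36811322e-02,  4.37008752e-02,  1.95080474e-04]), 'tool_pos': array([ 0.25391492, -0.59774294,  0.22146364]), 'tool_rot': array([-1.79889954e+02,  7.41916067e-03,  2.30252119e+01]), 'force': array([-0.03749055, -0.283877  ,  0.21360347]), 'wrist_torque': array([ 0.03210009,  0.03172471, -0.04534762]), 'grip_width': 0.08699625518860779}
{'intrinsics': array([[472.83273162,   0.        , 259.32528941],
       [  0.        , 472.83273162, 197.67344364],
       [  0.        ,   0.        ,   1.        ]]), 'cam_to_world': array([[-0.2552286 , -0.70812839,  0.65834075,  1.3284946 ],
       [ 0.96680942, -0.19518138,  0.16487501,  0.25509358],
       [ 0.01174318,  0.67857086,  0.73444107,  0.9928382 ],
       [ 0.        ,  0.        ,  
[... 1127 characters left out ...]
op clip_board 0.75 387 224 [ 0.456 -0.279  0.03 ]
scene cassette 0.96 330 181 [0.33  0.217 0.012]
scene cassette 0.94 301 224 [0.543 0.171 0.048]
scene cassette 0.63 406 236 [0.47  0.446 0.001]
scene cassette_top 0.91 368 263 [ 0.584  0.357 -0.   ]
scene cassette_top 0.87 346 207 [0.41  0.277 0.002]
scene cassette_top 0.76 348 159 [0.223 0.256 0.014]
scene drainer 0.75 317 233 [0.529 0.214 0.009]
scene drainer 0.5 128 224 [ 0.659 -0.261  0.045]
scene stand 0.17 349 206 [0.404 0.284 0.002]
scene stand_seat 0.58 192 237 [ 0.649 -0.09   0.037]
scene clamp 0.71 144 154 [ 0.467 -0.29   0.114]
scene clamp_grip 0.92 142 144 [ 0.434 -0.31   0.118]
scene clip_board 0.73 148 178 [ 0.459 -0.3    0.011]
```

View pics/top0.png

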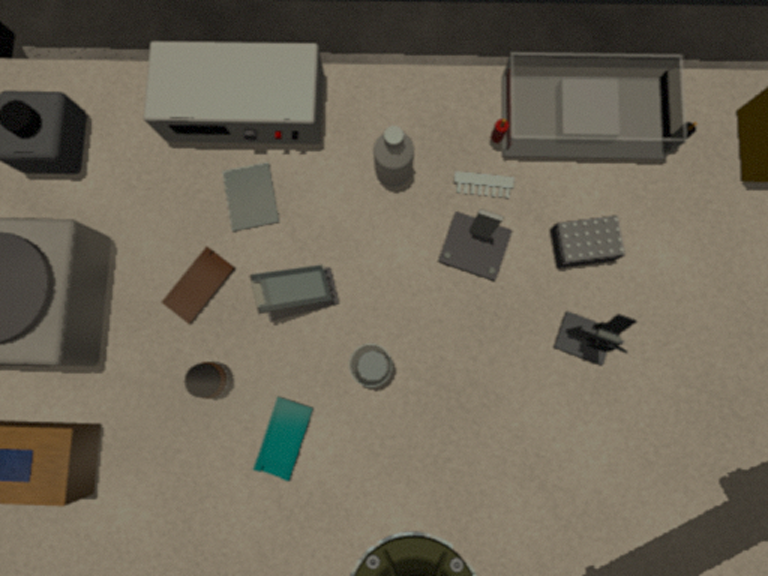

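View pics/scene0.png

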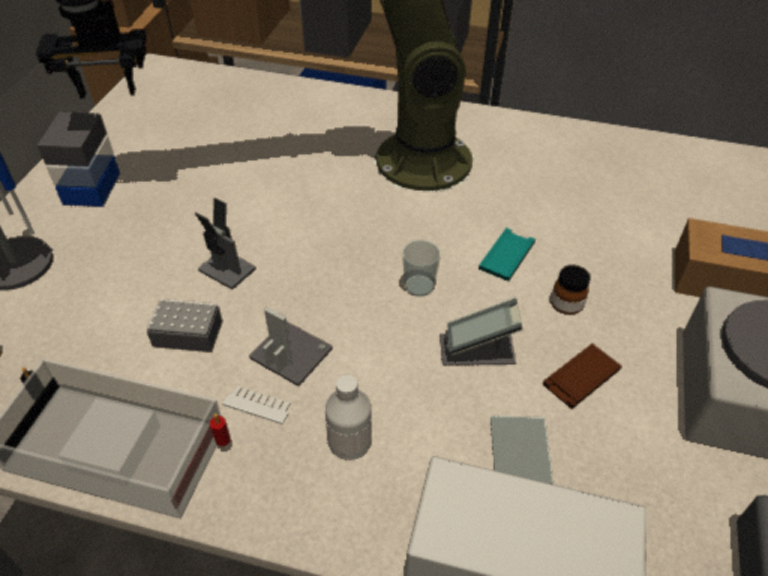

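The cassette is the grey-green plate on the drainer at about (195,193) native in the top view. The brown (133,190) and turquoise (190,292) plates are look-alikes lying flat. The clamp is on its board at (400,225), and the stand is at (317,163) with its plate towards +x.

Run:
```python
from h import *
def sel(c,r,zl,zh):
    out=[]
    for n in ['top','scene']:
        W=np.load(n+'.npz')['W']; m=(np.hypot(W[...,0]-c[0],W[...,1]-c[1])<r)&(W[...,2]>zl)&(W[...,2]<zh)
        out.append(W[m])
    return out
def rect(P,t):
    if len(P)<5: print(t,len(P));return
    (c,s,a)=cv2.minAreaRect((P[:,:2]*1000).astype(np.float32)); print(t,len(P),np.round(c,1),np.round(s,1),round(a,1),'z',np.round(np.percentile(P[:,2],[1,50,99]),3))
for n,P in zip('ts',sel((.52,.215),.11,.028,.13)):
    rect(P,'cass '+n); 
    X=P-P.mean(0); A=np.c_[P[:,:2],np.ones(len(P))]
    for _ in range(6):
        k,*_2=np.linalg.lstsq(A,P[:,2],rcond=None); e=P[:,2]-A@k; g=e>-.003; g&=abs(e)<.006
        if g.sum()<50: break
        P=P[g];A=A[g]
    print('plane',k,np.degrees(np.arctan(np.hypot(k[0],k[1]))),'up az',np.degrees(np.arctan2(k[1],k[0])),len(P),e.std()); rect(P,'  pl')
for n,P in zip('ts',sel((.635,-.1),.1,.002,.2)):
    rect(P,'stand '+n); rect(P[P[:,2]>.07],'plate'); rect(P[P[:,2]>.12],'plate top');rect(P[(P[:,2]<.013)&(P[:,2]>.007)],'foot')
for n,P in zip('ts',sel((.45,-.295),.1,.003,.25)):
    rect(P,'clip '+n); rect(P[P[:,2]>.13],'handles');rect(P[P[:,2]>.145],'handles top'); rect(P[(P[:,2]<.015)],'base');rect(P[(P[:,2]<.094)&(P[:,2]>.02)],'board')
t=np.load('top.npz')['im'];s=np.load('scene.npz')['im']
a=[cv2.resize(x,(380,290),interpolation=cv2.INTER_CUBIC) for x in (t[160:230,150:242],t[190:260,350:442],s[180:260,250:355],s[120:200,100:205])]
save('crop1.png',np.vstack([np.hstack(a[:2]),np.hstack(a[2:])]))
```

```text
cass t 1318 [522.2 221. ] [ 66.7 121. ] 16.2 z [0.035 0.075 0.105]
plane [-0.1584547   0.5569597   0.03480365] 30.07347188771312 up az 105.88102066542135 1101 0.0015322737885652088
  pl 1101 [522.6 219.1] [ 66.8 113.3] 15.8 z [0.041 0.074 0.105]
cass s 1177 [522.9 219.1] [ 72.2 121.1] 16.0 z [0.032 0.073 0.104]
plane [-0.17002046  0.52575601  0.0482515 ] 28.923434504040483 up az 107.92031645321376 766 0.001480187448814665
  pl 766 [523.4 217.5] [ 69.3 114.3] 17.2 z [0.042 0.072 0.104]
stand t 2044 [ 634.4 -100.9] [195.2 196.5] 31.8 z [0.002 0.01  0.133]
plate 177 [ 639.4 -105.4] [39.8  9.5] 72.0 z [0.072 0.116 0.135]
plate top 78 [ 639.8 -105.3] [39.2  8.8] 72.0 z [0.121 0.131 0.135]
foot 1172 [ 648.5 -106.1] [112.8 168.1] 75.3 z [0.007 0.01  0.013]
stand s 2093 [637.  -98.4] [193.6 197. ] 26.7 z [0.002 0.01  0.133]
plate 259 [ 640.9 -107. ] [41.7 11.3] 71.2 z [0.071 0.107 0.135]
plate top 84 [ 640.5 -107. ] [41.4 11.1] 69.9 z [0.121 0.131 0.136]
foot 747 [ 647.1 -106.3] [115.7 167.2] 76.5 z [0.007 0.01  0.013]
clip t 1290 [ 452.6 -294.5] [187.2 188.6] 54.7 z [0.003 0.012 0.157]
handles 145 [ 453.5 -298.3] [30.6 52.8] 70.0 z [0.13  0.149 0.158]
handles top 86 [ 453.7 -298. ] [28.4 52.6] 71.9 z [0.145 0.155 0.159]
base 695 [ 452.6 -294.5] [187.2 188.6] 54.7 z [0.003 0.009 0.014]
board 181 [ 453.1 -288.9] [64.9 37.3] 48.0 z [0.021 0.066 0.094]
clip s 1358 [ 454.4 -294. ] [187.6 192.2] 32.1 z [0.003 0.021 0.158]
handles 145 [ 452.5 -299.9] [34.5 57.3] 69.8 z [0.13  0.146 0.16 ]
handles top 76 [ 452.3 -299.5] [32.6 57. ] 73.1 z [0.146 0.154 0.16 ]
base 655 [ 454.4 -294. ] [187.6 192.2] 32.1 z [0.003 0.008 0.015]
board 329 [ 456.7 -292. ] [40.4 65.8] 6.8 z [0.021 0.064 0.093]
```

View pics/crop1.png

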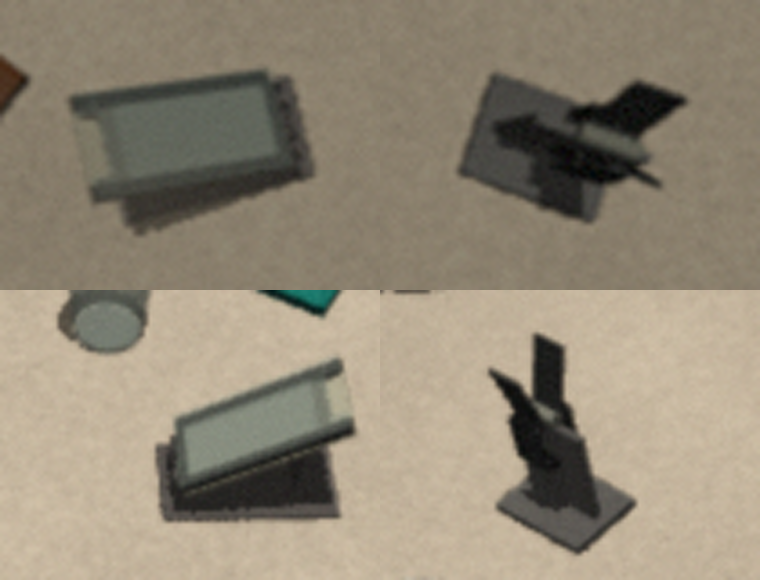

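```bash
cat >> h.py <<'E'
def goto(p,yaw,q=False):
    o=get_obs();M=rot(o['tool_rot']); s=M.T@(np.array(p)-o['tool_pos']); dy=(o['tool_rot'][2]-0 - yaw+180)%360-180
    # turning about tool z (down) by +a lowers the world yaw by a
    print('shift mm',np.round(s*1000,1),'turn',round(dy,1),'t',round(o['time_s'],2))
E
python3 - <<'E'
from h import *
goto((.52,-.15,.24),70); goto((.511,.20,.24),106)
E
```

```text
shift mm [ 420.  -308.6  -17.4] turn -47.0 t 0.9
shift mm [ 548.6 -634.3  -17.5] turn -83.0 t 0.9
```

>>> drive_tool(
  moves="0.42 -0.309 -0.017 -47 1;0.42 -0.309 -0.017 -47 1;0.42 -0.309 -0.017 -47 1;0.42 -0.309 -0.017 -47 1;0.42 -0.309 -0.017 -47 1;0.42 -0.309 -0.017 -47 1;0.42 -0.309 -0.017 -47 1;0.42 -0.309 -0.017 -47 1",
)

```text
time_s: 1.7
tool_pos: [0.4586, -0.2525, 0.2361]
tool_rot: [179.9, 0.0, 70.0]
force: [0.4, -1.2, 0.3]
grip_width: 0.0868
```

Run:
```python
from h import *
goto((.511,.20,.24),106)
```

```text
shift mm [ 443.2 -105.5   -4.3] turn -36.0 t 1.7
```

>>> drive_tool(
  moves="0.42 -0.1 -0.005 -36 1;0.42 -0.1 -0.005 -36 1;0.42 -0.1 -0.005 -36 1;0.42 -0.1 -0.005 -36 1;0.42 -0.1 -0.005 -36 1;0.42 -0.1 -0.005 -36 1;0.42 -0.1 -0.005 -36 1;0.42 -0.1 -0.005 -36 1",
)

```text
time_s: 2.5
tool_pos: [0.5038, 0.1449, 0.2408]
tool_rot: [179.9, 0.1, 106.0]
force: [1.4, -0.5, 1.0]
grip_width: 0.0869
```

>>> drive_tool(
  moves="0 0 0 0 1;0 0 0 0 1;0 0 0 0 1;0 0 0 0 1;0 0 0 0 1;0 0 0 0 1;0 0 0 0 1;0 0 0 0 1",
)

```text
time_s: 3.3
tool_pos: [0.5038, 0.1428, 0.2402]
tool_rot: [-180.0, 0.0, 106.0]
force: [-0.5, 0.9, -0.5]
grip_width: 0.0867
```

```bash
cat >> h.py <<'E'
def rect(P,t):
    if len(P)<5: print(t,len(P));return
    (c,s,a)=cv2.minAreaRect((P[:,:2]*1000).astype(np.float32)); print(t,len(P),np.round(c,1),np.round(s,1),round(a,1),'z',np.round(np.percentile(P[:,2],[1,50,99]),3))
E
python3 - <<'E'
from h import *
o=get_obs();print(o['tool_pos'],o['tool_rot'])
im,d,W=cloud('wrist');np.savez('w1',im=im,W=W);save('w1.png',im,1.2)
for t in ['cassette','cassette_top']:
    for r in pinpoint('wrist',t)[:2]:
        u,v=np.round(r['uv']).astype(int);print(t,round(r['conf'],2),u,v,np.round(W[v,u],4))
m=(np.hypot(W[...,0]-.522,W[...,1]-.22)<.11)&(W[...,2]>.03)&(W[...,2]<.13)
P=W[m];rect(P,'all');A=np.c_[P[:,:2],np.ones(len(P))]
for _ in range(8):
    k,*_2=np.linalg.lstsq(A,P[:,2],rcond=None); e=P[:,2]-A@k; g=(e>-.003)&(e<.006)
    P=P[g];A=A[g]
print('plane',k,np.degrees(np.arctan(np.hypot(k[0],k[1]))),np.degrees(np.arctan2(k[1],k[0])),e.std());rect(P,'pl')
E
```

```text
[0.50379026 0.14282333 0.2401976 ] [-1.79998119e+02  9.94765141e-03  1.05998090e+02]
cassette 0.97 138 75 [0.3259 0.2139 0.0101]
cassette 0.69 279 155 [0.5283 0.1691 0.0442]
cassette_top 0.92 48 15 [0.2035 0.2522 0.0034]
cassette_top 0.76 294 56 [0.5063 0.2741 0.0966]
all 6446 [519.7 218.7] [ 66.1 120.5] 16.0 z [0.041 0.081 0.104]
plane [-0.16081703  0.55385783  0.03621723] 29.97345509915659 106.19107562624178 0.0007800013357817352
pl 5691 [520.  217.7] [ 66.1 112.5] 15.9 z [0.041 0.078 0.104]
```

View pics/w1.png

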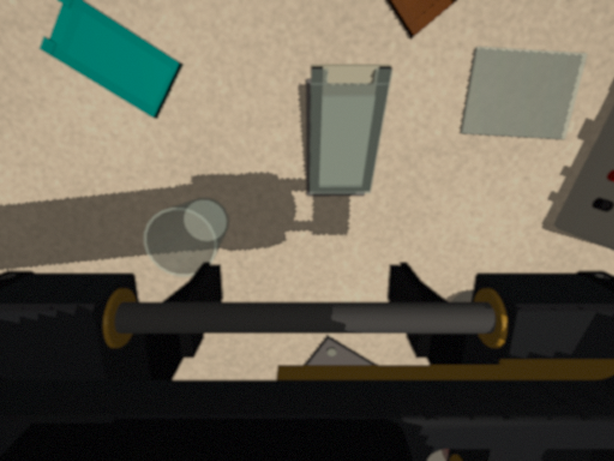

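>>> drive_tool(
  moves="0.111 0.037 0.05 0 1;0.111 0.037 0.05 0 1;0.111 0.037 0.05 0 1;0.111 0.037 0.07 0 1;0.111 0.037 0.09 0 1;0.111 0.037 0.11 0 1;0.111 0.037 0.13 0 1;0.111 0.037 0.14 0 1",
)

```text
time_s: 4.25
tool_pos: [0.5078, 0.2594, 0.0983]
tool_rot: [-179.8, 0.0, 106.0]
force: [-0.2, 0.1, 0.9]
grip_width: 0.0872
```

Run:
```python
from h import *
goto((.5086,.2599,.073),106.1)
```

```text
shift mm [ 0.3  1.  25.3] turn -0.1 t 4.25
```

>>> drive_tool(
  moves="0 0.001 0.012 0 1;0 0.001 0.025 0 1;0 0.001 0.025 0 1;0 0.001 0.025 0 0.6;0 0.001 0.025 0 0.2;0 0.001 0.025 0 0.2;0 0.001 0.025 0 0.2;0 0.001 0.025 0 0.2",
  grip_force=8,
)

```text
time_s: 5.05
tool_pos: [0.51, 0.2603, 0.0758]
tool_rot: [179.9, 0.0, 106.0]
force: [-0.9, -0.3, 3.0]
grip_width: 0.0659
```

>>> drive_tool(
  moves="-0.004 0 -0.012 0 0.2;-0.009 0 -0.02 0 0.2;-0.019 0 -0.032 0 0.2;-0.031 0 -0.042 0 0.2;-0.044 0 -0.051 0 0.2;-0.059 0 -0.057 0 0.2;-0.074 0 -0.062 0 0.2;-0.085 0 -0.064 0 0.2",
)

```text
time_s: 5.85
tool_pos: [0.5341, 0.1765, 0.1404]
tool_rot: [179.9, 0.1, 105.9]
force: [0.5, 1.0, -3.0]
grip_width: 0.0661
```

Run:
```python
from h import *
im,d,W=cloud('scene');np.savez('s1',im=im,W=W);save('s1.png',im[130:290,200:400],3)
```

```text
(no output)
```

View pics/s1.png

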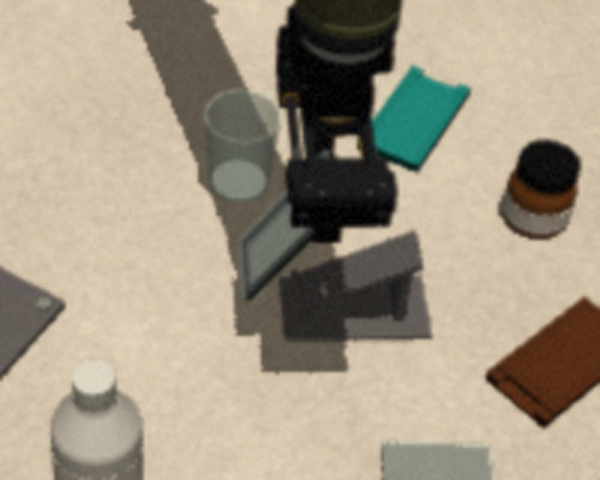

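The cassette is held at its slope and has not swung down, because pad friction keeps the angle. Its lower end is at crop (245,270). I'll upright it against the foot of the back plate. First I'll look at the stand with the wrist camera on the way.

Run:
```python
from h import *
goto((.54,.17,.26),106.1);goto((.62,-.20,.28),106.1)
```

```text
shift mm [  -6.     3.9 -119.8] turn -0.3 t 5.9
shift mm [-383.9  -19.8 -138.9] turn -0.3 t 5.9
```

>>> drive_tool(
  moves="-0.01 0 -0.03 0 0.2;-0.01 0 -0.07 0 0.2;-0.02 0 -0.11 0 0.2;-0.05 0 -0.14 0 0.2;-0.09 -0.01 -0.14 0 0.2;-0.13 -0.01 -0.14 0 0.2;-0.17 -0.01 -0.14 0 0.2;-0.21 -0.02 -0.14 0 0.2",
)

```text
time_s: 6.7
tool_pos: [0.5724, -0.0298, 0.2792]
tool_rot: [180.0, -0.0, 106.1]
force: [0.4, 1.2, -1.8]
grip_width: 0.0658
```

>>> drive_tool(
  moves="-0.04 0 0 0 0.2;-0.08 0 0 0 0.2;-0.12 0 0 0 0.2;-0.15 0 0 0 0.2;-0.17 0 0 0 0.2;-0.17 0 0 0 0.2;-0.17 0 0 0 0.2;-0.17 0 0 0 0.2",
)

```text
time_s: 7.5
tool_pos: [0.6189, -0.1896, 0.2795]
tool_rot: [180.0, -0.1, 106.2]
force: [-0.4, 0.3, -3.4]
grip_width: 0.0662
```

Run:
```python
from h import *
o=get_obs();print(o['tool_pos'],o['tool_rot'],o['grip_width'])
im,d,W=cloud('wrist');np.savez('w2',im=im,W=W)
s,_,W2=cloud('scene');np.savez('s2',im=s,W=W2)
save('w2.png',np.hstack([cv2.resize(im,(400,300)),cv2.resize(s[100:300,60:327],(400,300))]))
sel=(np.hypot(W[...,0]-.635,W[...,1]+.1)<.1)
P=W[sel&(W[...,2]<.16)]
rect(P[P[:,2]>.12],'plate top');rect(P[P[:,2]>.07],'plate');
f=P[(P[:,2]<.014)&(P[:,2]>.0065)];rect(f,'foot')
m=((W[...,2]<.014)&(W[...,2]>.0065)&sel).astype(np.uint8)
n,l,st,_=cv2.connectedComponentsWithStats(cv2.morphologyEx(m,cv2.MORPH_OPEN,np.ones((5,5))));k=1+np.argmax(st[1:,4]);rect(W[l==k],'foot cc')
```

```text
[ 0.61891724 -0.18962707  0.27946586] [ 1.79974583e+02 -6.41977372e-02  1.06202461e+02] 0.06616746000199572
plate top 329 [ 637.5 -108.1] [39.8  8.2] 72.0 z [0.121 0.131 0.133]
plate 467 [ 637.5 -108.1] [39.8  8.4] 71.7 z [0.071 0.131 0.133]
foot 4702 [ 646.3 -108.5] [115.4 171.2] 75.6 z [0.007 0.009 0.013]
foot cc 4505 [ 614.4 -100.5] [109.9  99.7] 71.8 z [0.007 0.009 0.013]
```

View pics/w2.png

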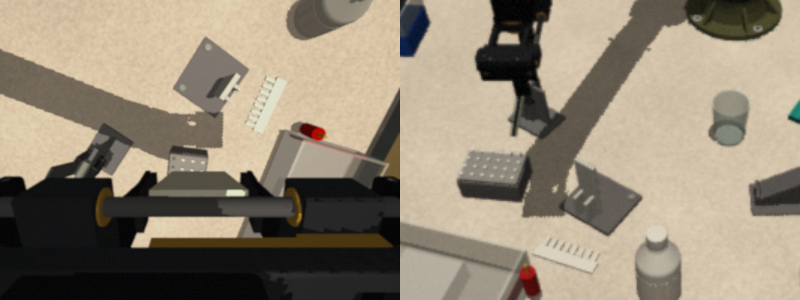

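Wrist view: the stand foot is at (210,75), the plate at (230,88) and the tip box at (188,158); the foot fit is exactly 110 x 100 mm. The scene half shows the cassette edge-on at about (515,120), so I'll measure its tilt.

Run:
```python
from h import *
o=get_obs();M=rot(o['tool_rot']);p=o['tool_pos'].copy()
for f in ['s2','w2']:
    W=np.load(f+'.npz')['W'];L=(W-p)@M*1000
    m=(abs(L[...,1])<40)&(abs(L[...,0])<130)&(L[...,2]>-45)&(L[...,2]<130)
    Q=L[m];print(f,len(Q))
    for z in range(-40,130,10):
        q=Q[(Q[:,2]>=z)&(Q[:,2]<z+10)]
        if len(q)>3: print(z,len(q),np.round(np.percentile(q[:,0],[5,50,95]),1),np.round(np.percentile(q[:,1],[5,95]),1))
```

```text
s2 171
0 5 [-13.3  -7.2  -4.6] [33.5 36.3]
10 17 [-15.5 -11.9  -3.5] [31.5 35.3]
20 22 [-20.  -13.6  -7.8] [29.3 34.7]
30 17 [-22.1 -16.7 -10.5] [32.3 35.3]
40 22 [-24.6 -18.6 -13.5] [20.  35.4]
50 15 [-27.9 -22.2 -16.9] [32.  36.8]
60 18 [-31.  -24.9 -19.1] [25.7 35.4]
70 19 [-32.7 -27.1 -21.8] [27.  35.9]
80 16 [-36.7 -29.8 -24.9] [16.6 35.4]
90 7 [-35.8 -32.  -26.7] [-13.3  33.7]
w2 4568
-40 333 [-7.9  9.7 11.4] [-39.3  39.1]
-30 1650 [ 5.2  7.6 10.3] [-35.9  36.1]
-20 621 [ 3.8  5.9 11.2] [-38.4  37.3]
-10 528 [ 0.8  3.  11.1] [-38.3  37.6]
0 270 [-2.1 -0.6  9.6] [-33.7  31.6]
10 193 [-4.7 -3.8 -2.7] [-31.   28.1]
20 184 [-7.7 -6.4 -5.7] [-30.9  28.1]
30 169 [-11.1  -9.6  -8.7] [-30.7  27.9]
40 88 [-13.1 -12.7 -12. ] [-31.6  28.7]
50 159 [-16.8 -15.1 -14.2] [-31.2  27.8]
60 76 [-19.2 -18.8 -18.4] [-31.   27.8]
70 74 [-21.5 -21.1 -20.7] [-31.   28.1]
80 71 [-24.2 -23.7 -23.2] [-31.3  27.3]
90 67 [-26.8 -26.3 -25.9] [-30.7  27.6]
```

>>> drive_tool(
  moves="0.03 0 0 -8 0.2;0.06 0 0 -16 0.2;0.09 -0.002 0 -24 0.2;0.104 -0.002 0 -32 0.2;0.104 -0.002 0 -40 0.2;0.104 -0.002 0.02 -48 0.2;0.104 -0.002 0.05 -55.6 0.2;0.104 -0.002 0.08 -55.6 0.2",
)

```text
time_s: 8.4
tool_pos: [0.5884, -0.0918, 0.1992]
tool_rot: [-180.0, 0.1, 161.9]
force: [0.1, -1.0, -3.6]
grip_width: 0.0662
```

>>> drive_tool(
  moves="0 0 0.015 0 0.2;0 0 0.03 0 0.2;0 0 0.045 0 0.2;0 0 0.055 0 0.2;0 0 0.06 0 0.2;0 0 0.06 0 0.2;0 0 0.06 0 0.2;0 0 0.06 0 0.2",
)

```text
time_s: 9.2
tool_pos: [0.5887, -0.0929, 0.14]
tool_rot: [180.0, 0.1, 161.6]
force: [0.5, 1.0, -2.7]
grip_width: 0.0657
```

```bash
cat >> h.py <<'E'
def held(f='wrist'):
    o=get_obs();M=rot(o['tool_rot']);p=o['tool_pos'].copy()
    im,d,W=cloud(f);L=(W-p)@M*1000
    m=(abs(L[...,1])<26)&(abs(L[...,0])<60)&(L[...,2]>5)&(L[...,2]<92)
    Q=L[m]
    for z in range(5,100,10):
        q=Q[(Q[:,2]>=z)&(Q[:,2]<z+10)]
        if len(q)>3: print(z,len(q),np.round(np.percentile(q[:,0],[5,50,95]),1))
    return im,W
E
python3 - <<'E'
from h import *
o=get_obs();print(o['tool_pos'],o['tool_rot'],o['force'])
e=np.array([.950,-.3123]);F=np.array([.6354,-.10605])
r=o['tool_pos'][:2]-F;print('a',-r@e*1000,'y',r@np.array([.3123,.95])*1000)
im,W=held();np.savez('w3',im=im,W=W)
E
```

```text
[ 0.58874974 -0.09286261  0.14001694] [1.79995723e+02 8.25175053e-02 1.61613203e+02] [ 0.50595532  0.99149177 -2.73739696]
a 48.43617089942578 y -2.040851496338092
5 1023 [-54.5 -48.   -0.2]
15 587 [-48.1 -47.3  -2.8]
25 221 [-47.9  -6.6  -5.2]
35 118 [-9.7 -9.  -7.8]
45 129 [-12.7 -11.4 -10.5]
55 117 [-15.7 -14.4 -13.6]
65 65 [-17.9 -17.4 -16.1]
75 60 [-20.3 -19.4 -18.8]
85 52 [-21.8 -21.5 -21.1]
```

Run:
```python
from h import *
o=get_obs();M=rot(o['tool_rot']);p=o['tool_pos'].copy()
L=(np.load('w3.npz')['W']-p)@M*1000
def f(m,t):
    q=L[m];print(t,len(q),np.round(np.percentile(q[:,1],[0.5,5,50,95,99.5]),1),np.round(np.median(q[:,0]),1))
f((L[...,2]>3)&(L[...,2]<25)&(L[...,0]<-40)&(L[...,0]>-60),'plate')
f((L[...,2]>40)&(L[...,2]<90)&(L[...,0]<-5)&(L[...,0]>-28),'cass')
```

```text
plate 1245 [-18.8 -17.1   0.6  18.6  20.4] -47.9
cass 608 [-33.8 -31.1  -1.3  28.1  31. ] -14.3
```

>>> drive_tool(
  moves="0 0.002 0.01 0 0.2;0 0.002 0.02 0 0.2;0 0.002 0.029 0 0.2;0 0.002 0.034 0 0.2;-0.005 0.002 0.034 0 0.2;-0.01 0.002 0.034 0 0.2;-0.014 0.002 0.034 0 0.2;-0.017 0.002 0.034 0 0.2",
)

```text
time_s: 10.05
tool_pos: [0.6061, -0.0968, 0.106]
tool_rot: [-180.0, 0.1, 161.6]
force: [-2.8, -1.5, 4.3]
grip_width: 0.0656
```

>>> drive_tool(
  moves="-0.003 0 0 0 0.2;-0.006 0 0 0 0.2;-0.009 0 0 0 0.2;-0.012 0 0 0 0.2;-0.015 0 0 0 0.2;-0.018 0 0 0 0.2;-0.019 0 0 0 0.2;-0.019 0 0 0 0.2",
)

```text
time_s: 10.85
tool_pos: [0.6232, -0.1025, 0.1053]
tool_rot: [-180.0, 0.0, 161.6]
force: [0.4, -1.3, 4.6]
grip_width: 0.0661
```

Run:
```python
from h import *
o=get_obs();print(o['tool_pos'],o['tool_rot'],o['force'])
e=np.array([.950,-.3123]);F=np.array([.6354,-.10605])
r=o['tool_pos'][:2]-F;print('a',-r@e*1000,'y',r@np.array([.3123,.95])*1000)
im,W=held();np.savez('w4',im=im,W=W)
```

```text
[ 0.62324272 -0.10246309  0.10527095] [-1.79992419e+02  2.55681894e-02  1.61619004e+02] [ 0.4013547  -1.25959433  4.60171411]
a 12.669604132445697 y -0.38915059621150505
5 549 [5.9 6.6 7.1]
15 472 [6.7 7.4 8. ]
25 415 [7.6 8.2 8.6]
35 346 [8.4 8.9 9.4]
45 322 [ 9.2  9.7 10.2]
55 269 [ 9.9 10.5 11. ]
65 248 [10.8 11.3 11.9]
75 220 [11.5 12.1 12.5]
85 139 [12.3 12.7 13.1]
```

The cassette is now 4.5° past vertical, because its foot edge is dragging on the stand foot (about 6 N up). I'll bring it back to vertical using that same contact.

>>> drive_tool(
  moves="0.002 0 0 0 0.2;0.004 0 0 0 0.2;0.006 0 0 0 0.2;0.008 0 0 0 0.2;0.009 0 0 0 0.2;0.009 0 0 0 0.2;0.009 0 0 0 0.2;0.009 0 0 0 0.2",
)

```text
time_s: 11.7
tool_pos: [0.6142, -0.0995, 0.105]
tool_rot: [-180.0, -0.0, 161.6]
force: [-0.4, -0.8, 1.1]
grip_width: 0.0661
```

Run:
```python
from h import *
o=get_obs();print(o['tool_pos'],o['force'])
im,W=held()
L=(W-o['tool_pos'])@rot(o['tool_rot'])*1000
q=L[(L[...,2]>-45)&(L[...,2]<-20)&(abs(L[...,1])<15)&(abs(L[...,0])<30)]
for z in range(-45,-20,3):
    k=q[(q[:,2]>=z)&(q[:,2]<z+3)]
    if len(k)>2: print(z,len(k),np.round(np.percentile(k[:,0],[2,50,98]),1))
```

```text
[ 0.6141835  -0.09953428  0.10500058] [-0.41650955 -0.82421595  1.08427963]
5 458 [4.3 4.6 5. ]
15 393 [4.1 4.5 4.9]
25 338 [4.  4.4 4.8]
35 301 [3.9 4.3 4.6]
45 252 [3.8 4.2 4.5]
55 219 [3.7 4.1 4.4]
65 213 [3.6 3.9 4.3]
75 176 [3.5 3.9 4.2]
85 115 [3.4 3.7 4.1]
-30 138 [-27.7   4.8   5.5]
-27 821 [-28.5 -23.    5.3]
-24 307 [-21.9 -20.7   5.5]
-21 92 [-21.9 -20.5   5.4]
```

>>> drive_tool(
  moves="0 0 -0.003 0 0.2;-0.003 0 -0.003 0 0.2;-0.006 0 -0.003 0 0.2;-0.009 0 -0.003 0 0.2;-0.011 0 -0.003 0 0.2;-0.012 0 -0.003 0 0.2;-0.012 0 -0.003 0 0.2;-0.012 0 -0.003 0 0.2",
)

```text
time_s: 12.55
tool_pos: [0.6257, -0.1031, 0.1081]
tool_rot: [-180.0, -0.0, 161.6]
force: [0.4, 0.6, -2.5]
grip_width: 0.0657
```

```bash
cat >> h.py <<'E'
def rep():
    o=get_obs();print(o['tool_pos'],o['tool_rot'],o['force'])
    e=np.array([.950,-.3123]);F=np.array([.6354,-.10605])
    r=o['tool_pos'][:2]-F;print('a',-r@e*1000,'y',r@np.array([.3123,.95])*1000)
    im,W=held()
    L=(W-o['tool_pos'])@rot(o['tool_rot'])*1000
    for z in range(-45,0,4):
        k=L[(L[...,2]>=z)&(L[...,2]<z+4)&(abs(L[...,1])<15)&(L[...,0]<0)&(L[...,0]>-40)]
        if len(k)>4: print('plate?',z,len(k),np.round(np.percentile(k[:,0],[2,50,98]),1),'y',np.round(np.percentile(k[:,1],[2,98]),1))
    return im,W
E
python3 - <<'E'
from h import *
im,W=rep();save('w5.png',im,1.2)
E
```

```text
[ 0.62572208 -0.10314353  0.1081473 ] [-1.79997353e+02 -1.08352778e-02  1.61626824e+02] [ 0.41829821  0.62387514 -2.46485175]
a 10.101716689192163 y -0.2612634132950613
5 458 [4.2 4.7 5.1]
15 389 [4.2 4.6 4.9]
25 346 [4.1 4.4 4.8]
35 297 [4.  4.3 4.8]
45 261 [3.9 4.3 4.6]
55 222 [3.8 4.2 4.5]
65 207 [3.8 4.  4.4]
75 173 [3.6 3.9 4.3]
85 113 [3.6 3.9 4.1]
plate? -25 157 [-16.9 -15.5 -14.3] y [-14.4  14.2]
```

View pics/w5.png

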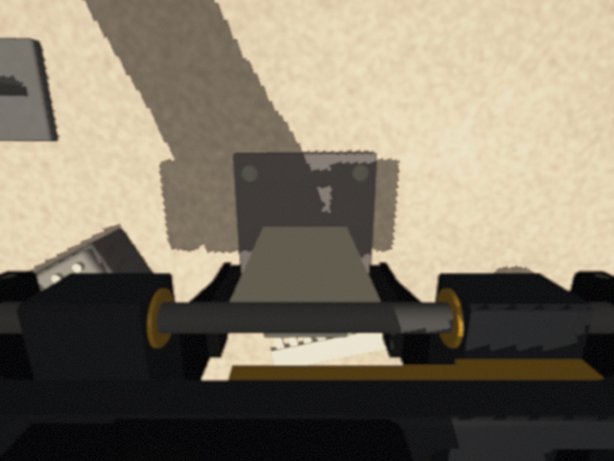

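The cassette now hangs vertical, square and centred in front of the plate (cassette base at columns 264–350, foot at 234–376). I'll close the gap and then lower it.

>>> drive_tool(
  moves="-0.0005 0 0 0 0.2;-0.001 0 0 0 0.2;-0.0015 0 0 0 0.2;-0.002 0 0 0 0.2;-0.0025 0 0 0 0.2;-0.003 0 0 0 0.2;-0.003 0 0 0 0.2;-0.003 0 0 0 0.2",
)

```text
time_s: 13.4
tool_pos: [0.6276, -0.1038, 0.108]
tool_rot: [-180.0, -0.1, 161.6]
force: [-4.9, 1.4, 0.5]
grip_width: 0.066
```

Run:
```python
from h import *
rep()
```

```text
[ 0.62762279 -0.10382143  0.10802913] [-1.79964469e+02 -1.29933326e-01  1.61642850e+02] [-4.86322897  1.40880907  0.51604974]
a 8.084333142241906 y -0.31168158036538823
5 466 [4.4 4.9 5.3]
15 397 [4.5 4.9 5.2]
25 344 [4.5 4.9 5.2]
35 301 [4.5 4.9 5.2]
45 277 [4.5 4.8 5.2]
55 226 [4.5 4.8 5.2]
65 221 [4.5 4.8 5.1]
75 173 [4.5 4.8 5.1]
85 114 [4.5 4.8 5.1]
```

>>> drive_tool(
  moves="0.0006 0 0 0 0.2;0.0006 0 0.0005 0 0.2;0.0006 0 0.001 0 0.2;0.0006 0 0.0015 0 0.2;0.0006 0 0.002 0 0.2;0.0006 0 0.0025 0 0.2;0.0006 0 0.0025 0 0.2;0.0006 0 0.0025 0 0.2",
)

```text
time_s: 14.25
tool_pos: [0.6277, -0.1036, 0.1055]
tool_rot: [180.0, -0.1, 161.6]
force: [-5.5, 0.2, -0.5]
grip_width: 0.0662
```

Run:
```python
from h import *
rep()
```

```text
[ 0.62769686 -0.10357622  0.10554605] [ 1.79995170e+02 -5.57645548e-02  1.61639066e+02] [-5.54407446  0.17699592 -0.54425097]
a 8.090546421661744 y -0.055595416081163855
5 470 [4.5 4.9 5.3]
15 400 [4.5 4.9 5.3]
25 337 [4.5 4.9 5.3]
35 317 [4.6 4.9 5.3]
45 267 [4.6 4.9 5.2]
55 222 [4.6 5.  5.2]
65 214 [4.6 4.9 5.3]
75 175 [4.6 4.9 5.2]
85 115 [4.5 4.9 5.2]
plate? -29 148 [-14.8 -13.7 -12.8] y [-14.3  14. ]
plate? -25 12 [-15.4 -14.5 -13.7] y [-9.4 14.2]
```

>>> drive_tool(
  moves="0.0005 0 0 0 0.2;0.0008 0 0.0003 0 0.2;0.0008 0 0.0006 0 0.2;0.0008 0 0.0009 0 0.2;0.0008 0 0.0012 0 0.2;0.0008 0 0.0012 0 0.2;0.0008 0 0.0012 0 0.2;0.0008 0 0.0012 0 0.2",
)

```text
time_s: 15.1
tool_pos: [0.6277, -0.1037, 0.105]
tool_rot: [180.0, 0.1, 161.6]
force: [-3.1, 1.7, 2.8]
grip_width: 0.0659
```

>>> drive_tool(
  moves="0 0 0 0 0.5;0 0 0 0 0.55;0 0 0 0 0.6;0 0 0 0 0.7;0 0 0 0 0.8;0 0 0 0 1;0 0 0 0 1;0 0 0 0 1",
)

```text
time_s: 15.9
tool_pos: [0.6273, -0.1037, 0.1045]
tool_rot: [-180.0, 0.0, 161.6]
force: [0.6, 0.5, 0.8]
grip_width: 0.0864
```

Run:
```python
from h import *
rep()
```

```text
[ 0.6273416  -0.10374975  0.10445865] [-1.79993977e+02  5.15318086e-03  1.61623382e+02] [0.61319038 0.54745946 0.77713421]
a 8.373847711293328 y -0.33139670575422897
5 463 [4.2 4.7 5. ]
15 405 [4.2 4.6 5.1]
25 348 [4.3 4.7 5.1]
35 298 [4.3 4.7 5. ]
45 267 [4.3 4.7 5. ]
55 234 [4.4 4.7 5. ]
65 218 [4.4 4.7 5. ]
75 186 [4.4 4.7 5. ]
85 114 [4.4 4.7 5. ]
plate? -29 236 [-15.4 -13.6 -12. ] y [-14.3  14.4]
```

>>> drive_tool(
  moves="0 0 -0.02 0 1;0 0 -0.06 0 1;0 0 -0.11 0 1;0 0 -0.16 0 1;0.02 -0.04 -0.165 8 1;0.03 -0.08 -0.165 16 1;0.04 -0.12 -0.165 24 1;0.05 -0.16 -0.165 32 1",
)

```text
time_s: 16.75
tool_pos: [0.5284, -0.241, 0.2699]
tool_rot: [-180.0, 0.1, 129.3]
force: [-0.1, -0.6, -0.1]
grip_width: 0.087
```

Run:
```python
from h import *
goto((.435,-.36,.27),71)
```

```text
shift mm [ -32.9 -147.7   -0. ] turn 58.3 t 16.75
```

>>> drive_tool(
  moves="-0.01 -0.04 0 8 1;-0.02 -0.08 0 16 1;-0.03 -0.12 0 24 1;-0.033 -0.148 0 32 1;-0.033 -0.148 0 40 1;-0.033 -0.148 0 48 1;-0.033 -0.148 0 56 1;-0.033 -0.148 0 58.3 1",
)

```text
time_s: 17.55
tool_pos: [0.4365, -0.3595, 0.2696]
tool_rot: [180.0, 0.0, 71.1]
force: [0.1, -0.7, 0.0]
grip_width: 0.0872
```

Run:
```python
from h import *
o=get_obs();print(o['tool_pos'],o['tool_rot'])
im,d,W=cloud('wrist');np.savez('w6',im=im,W=W)
s,_,W2=cloud('scene');np.savez('s6',im=s,W=W2)
save('w6.png',np.hstack([cv2.resize(im,(400,300)),cv2.resize(s[100:300,60:327],(400,300))]))
def r2(W,n):
    P=W[(np.hypot(W[...,0]-.453,W[...,1]+.298)<.06)]
    for a,b in ((.15,.17),(.135,.15),(.12,.135),(.105,.12),(.086,.1)): rect(P[(P[:,2]>a)&(P[:,2]<b)],n+str(a))
    P=W[(np.hypot(W[...,0]-.63,W[...,1]+.105)<.06)];rect(P[P[:,2]>.1],'cas+plate');rect(P[P[:,2]>.1365],'cas')
r2(W,'w');r2(W2,'s')
m=((W[...,2]<.014)&(W[...,2]>.0065)&(np.hypot(W[...,0]-.453,W[...,1]+.298)<.08)).astype(np.uint8)
n,l,st,_=cv2.connectedComponentsWithStats(cv2.morphologyEx(m,cv2.MORPH_OPEN,np.ones((5,5))));k=1+np.argmax(st[1:,4]);rect(W[l==k],'base cc')
for t in ['clamp','clamp_grip','clip_board']:
    for r in pinpoint('wrist',t)[:1]:
        u,v=np.round(r['uv']).astype(int);print(t,round(r['conf'],2),u,v,np.round(W[v,u],4))
```

```text
[ 0.43650325 -0.35949078  0.26961691] [1.79988620e+02 1.34019819e-02 7.11129392e+01]
w0.15 389 [ 451.1 -300.6] [29.6 53.1] 70.8 z [0.15  0.156 0.158]
w0.135 313 [ 450.9 -300.6] [29.7 42.7] 70.8 z [0.135 0.143 0.15 ]
w0.12 283 [ 450.6 -300.3] [29.3 34.7] 70.5 z [0.12  0.128 0.135]
w0.105 445 [ 450.1 -300.7] [35.1 25.8] 70.5 z [0.105 0.107 0.119]
w0.086 180 [ 451.9 -293.2] [69.5  6. ] 70.6 z [0.093 0.094 0.096]
cas+plate 0
cas 0
s0.15 53 [ 453.8 -300. ] [32.3 55.6] 70.1 z [0.15  0.156 0.161]
s0.135 64 [ 455.  -298.9] [34.7 47.4] 72.5 z [0.136 0.143 0.15 ]
s0.12 66 [ 453.4 -299.8] [31.9 40.5] 76.3 z [0.12  0.127 0.135]
s0.105 89 [ 453.4 -298.9] [34.8 34.1] 75.1 z [0.105 0.11  0.12 ]
s0.086 85 [ 465.8 -288. ] [40.7 49.4] 37.0 z [0.086 0.093 0.1  ]
cas+plate 393 [ 634.8 -105.3] [68.8 23.7] 70.1 z [0.101 0.128 0.143]
cas 84 [ 630.8 -104.3] [66.2 14.4] 72.0 z [0.137 0.14  0.144]
base cc 595 [ 478.6 -274.8] [37.1 31.2] 72.2 z [0.007 0.009 0.011]
clamp 0.55 247 123 [ 0.4476 -0.3008  0.1057]
clamp_grip 0.58 249 121 [ 0.4505 -0.2994  0.106 ]
clip_board 0.84 251 115 [ 0.4547 -0.294   0.1051]
```

View pics/w6.png

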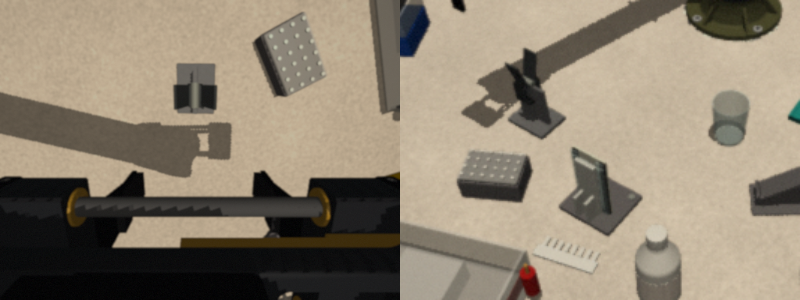

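Scene half: the cassette stands against the plate at (590,180). Wrist half: the clamp is at (195,95). I'll descend on its handles now.

>>> drive_tool(
  moves="0.03 -0.004 0.02 0.5 1;0.061 -0.004 0.04 0.5 1;0.061 -0.004 0.06 0.5 1;0.061 -0.004 0.08 0.5 1;0.061 -0.004 0.1 0.5 1;0.061 -0.004 0.12 0.5 1;0.061 -0.004 0.135 0.5 1;0.061 -0.004 0.1475 0.5 1",
)

```text
time_s: 18.6
tool_pos: [0.452, -0.3004, 0.121]
tool_rot: [-180.0, -0.0, 70.8]
force: [-0.2, -0.3, 0.4]
grip_width: 0.087
```

Run:
```python
from h import *
goto((.4522,-.3005,.122),70.6)
o=get_obs()
im,d,W=cloud('wrist');L=(W-o['tool_pos'])@rot(o['tool_rot'])*1000
for z in range(-40,30,8):
    k=L[(L[...,2]>=z)&(L[...,2]<z+8)&(abs(L[...,1])<33)&(abs(L[...,0])<25)]
    if len(k)>4: print(z,len(k),np.round(np.percentile(k[:,0],[2,50,98]),1),'y',np.round(np.percentile(k[:,1],[1,5,95,99]),1))
```

```text
shift mm [-0.   0.2 -1. ] turn 0.2 t 18.6
-40 516 [-14.9   8.3  14.5] y [-27.1 -26.6  25.2  25.6]
-32 379 [-14.3   9.8  14.8] y [-24.8 -23.4  22.2  23.6]
-24 388 [-1.5  9.  14.7] y [-22.7 -21.3  19.4  21.2]
-16 410 [-5.2  6.6 14.7] y [-20.4 -18.7  16.9  18.7]
-8 412 [-9.4  4.3 14.6] y [-18.4 -16.5  14.2  15.9]
0 407 [-13.7   2.7  14.6] y [-16.2 -14.4  11.6  13.4]
8 872 [-17.    1.3  16.9] y [-13.1 -11.9   8.6  10. ]
16 924 [-16.4   7.   17.5] y [-21.1 -18.9  14.3  17.1]
24 155 [13.2 18.9 24.9] y [-21.2 -19.9  15.6  17. ]
```

>>> drive_tool(
  moves="0 0 0 0 0.4;0 0 0 0 0.1;0 0 0 0 -0.1;0 0 0 0 -0.25;0 0 0 0 -0.6;0 0 0 0 -1;0 0 0 0 -1;0 0 0 0 -1",
  grip_force=32,
)

```text
time_s: 19.45
tool_pos: [0.4545, -0.3017, 0.1252]
tool_rot: [179.7, 0.1, 70.8]
force: [-2.0, 0.4, 16.8]
grip_width: 0.0309
```

>>> drive_tool(
  moves="0 0 -0.002 0 -1;0 0 -0.004 0 -1;0 0 -0.004 0 -1;0 0 -0.004 0 -1;0 0 -0.004 0 -1;0 0 -0.004 0 -1;0 0 -0.004 0 -1;0 0 -0.004 0 -1",
)

```text
time_s: 20.25
tool_pos: [0.4524, -0.3007, 0.1263]
tool_rot: [180.0, 0.0, 70.8]
force: [-1.2, 0.4, 5.4]
grip_width: 0.0212
```

Run:
```python
from h import *
o=get_obs();print(o['tool_pos'],o['force'],o['grip_width'])
im,d,W=cloud('wrist');L=(W-o['tool_pos'])@rot(o['tool_rot'])*1000
for z in range(-40,70,8):
    k=L[(L[...,2]>=z)&(L[...,2]<z+8)&(abs(L[...,1])<36)&(abs(L[...,0])<25)]
    if len(k)>4: print(z,len(k),np.round(np.percentile(k[:,0],[2,50,98]),1),'y',np.round(np.percentile(k[:,1],[1,5,95,99]),1))
s,_,W2=cloud('scene')
save('w7.png',np.hstack([cv2.resize(im[60:300,130:386],(400,375)),cv2.resize(s[110:203,100:200],(400,375))]))
```

```text
[ 0.45242715 -0.30066326  0.12629362] [-1.19097934  0.40294833  5.40681319] 0.021230057136027415
-40 723 [-14.2   9.6  14.5] y [-21.8 -19.7  18.   19.8]
-32 400 [ 2.5 10.1 14.9] y [-21.6 -20.3  18.6  19.7]
-24 306 [ 4.4 10.1 14.9] y [-20.1 -19.   17.1  18.2]
-16 264 [-1.5 10.  14.8] y [-20.1 -18.9  17.2  18.4]
-8 260 [-6.8  9.9 15. ] y [-20.2 -19.   17.   18.1]
0 96 [ 4.6 14.2 15. ] y [-18.7 -15.7  13.7  16.6]
8 93 [-13.4  14.3  15. ] y [-11.8 -11.2   8.4   9. ]
16 1427 [-16.7   5.8  17.4] y [-20.6 -18.2  15.1  17.3]
24 244 [-19.   14.7  24.8] y [-23.3 -22.9  19.5  20.1]
32 154 [-4.8 11.9 23.9] y [-25.8 -25.6  21.9  22.2]
40 136 [-11.    7.5  14.9] y [-28.1 -28.   24.4  24.6]
48 137 [-13.8   5.1  15. ] y [-30.6 -30.4  26.6  26.9]
56 378 [-5.4 11.9 16.9] y [-31.2 -29.4  26.5  27.7]
```

View pics/w7.png

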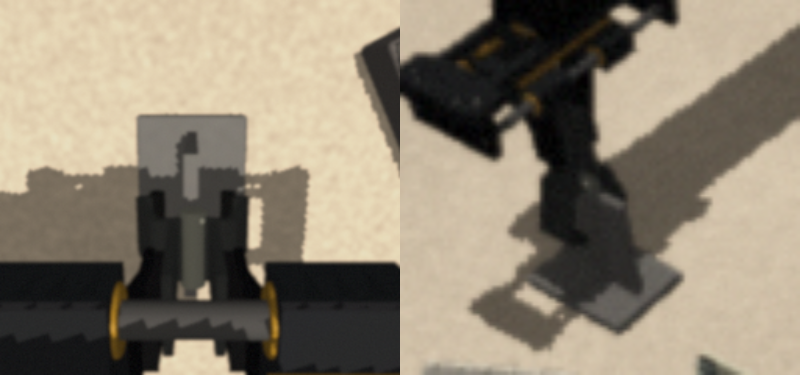

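>>> drive_tool(
  moves="0 0 -0.01 0 -1;0 0 -0.025 0 -1;0 0 -0.05 0 -1;0 0 -0.08 0 -1;0 0 -0.11 0 -1;0.01 0 -0.14 0 -1;0.03 0.01 -0.165 -1.1 -1;0.06 0.025 -0.174 -1.1 -1",
)

```text
time_s: 21.15
tool_pos: [0.4958, -0.2539, 0.304]
tool_rot: [179.7, 0.2, 71.7]
force: [0.3, -0.6, -0.8]
grip_width: 0.0211
```

>>> drive_tool(
  moves="0.03 0.013 0 0 -1;0.06 0.026 0 0 -1;0.09 0.04 0 0 -1;0.12 0.053 0 0 -1;0.14 0.062 0 0 -1;0.14 0.062 0 0 -1;0.14 0.062 0 0 -1;0.14 0.062 0 0 -1",
)

```text
time_s: 21.95
tool_pos: [0.5973, -0.1397, 0.3003]
tool_rot: [-180.0, 0.1, 71.8]
force: [1.3, -0.7, -1.3]
grip_width: 0.0213
```

Run:
```python
from h import *
goto((.633,-.1054,.30),71.9)
o=get_obs();print(o['tool_pos'],o['tool_rot'],o['grip_width'],o['force'])
im,d,W=cloud('wrist');L=(W-o['tool_pos'])@rot(o['tool_rot'])*1000
for z in range(-40,90,8):
    k=L[(L[...,2]>=z)&(L[...,2]<z+8)&(abs(L[...,1])<36)&(abs(L[...,0])<25)]
    if len(k)>4: print(z,len(k),np.round(np.percentile(k[:,0],[2,50,98]),1),'y',np.round(np.percentile(k[:,1],[1,5,95,99]),1))
P=W[(np.hypot(W[...,0]-.63,W[...,1]+.105)<.055)];rect(P[(P[:,2]>.12)&(P[:,2]<.16)],'cas+plate');rect(P[(P[:,2]>.1365)&(P[:,2]<.16)],'cas');rect(P[(P[:,2]>.12)&(P[:,2]<.136)],'plate')
s,_,W2=cloud('scene')
P=W2[(np.hypot(W2[...,0]-.63,W2[...,1]+.105)<.055)];rect(P[(P[:,2]>.137)&(P[:,2]<.15)],'cas scene')
save('w8.png',np.hstack([cv2.resize(im[:300],(400,235)),cv2.resize(s[110:266,120:280],(400,390))[:235]]))
```

```text
shift mm [43.7 23.2  0.2] turn -0.1 t 21.95
[ 0.5973142  -0.13969868  0.30026461] [-1.79997518e+02  6.51252853e-02  7.18105579e+01] 0.021318060076483937 [ 1.27116397 -0.72740259 -1.27736107]
-40 710 [-14.2   9.5  14.6] y [-21.6 -20.   17.8  19.8]
-32 403 [ 1.7  9.9 14.8] y [-21.6 -20.1  18.5  19.8]
-24 320 [ 6.2 10.2 14.8] y [-20.4 -19.2  17.2  18.3]
-16 274 [-3.6 10.1 14.9] y [-20.1 -18.9  17.1  18.2]
-8 243 [-6.9 10.1 14.9] y [-20.2 -19.   17.   18.1]
0 99 [ 0.5 14.2 14.9] y [-18.6 -15.   13.   16. ]
8 88 [-13.8  14.1  14.9] y [-11.8 -11.2   8.6   9.1]
16 1434 [-17.    5.8  17.3] y [-20.6 -17.9  15.1  17.3]
24 185 [-5.8 14.6 18. ] y [-23.4 -23.   19.6  20.3]
32 127 [-3.9  9.1 15. ] y [-25.9 -25.7  22.2  22.5]
40 127 [-11.1   7.3  14.9] y [-28.1 -27.8  24.5  24.8]
48 135 [-13.8   5.4  15. ] y [-30.5 -30.3  26.6  26.9]
56 387 [-6.9 11.9 16.9] y [-31.2 -30.4  26.9  27.8]
cas+plate 795 [ 631.8 -106.2] [65.3 20.2] 71.9 z [0.122 0.132 0.141]
cas 360 [ 627.7 -104.9] [65.3 11.6] 71.8 z [0.137 0.139 0.141]
plate 432 [ 630.7 -109.4] [52.  20.2] 71.9 z [0.121 0.13  0.135]
cas scene 82 [ 630.2 -103.8] [68.  14.1] 70.0 z [0.137 0.14  0.144]
```

View pics/w8.png

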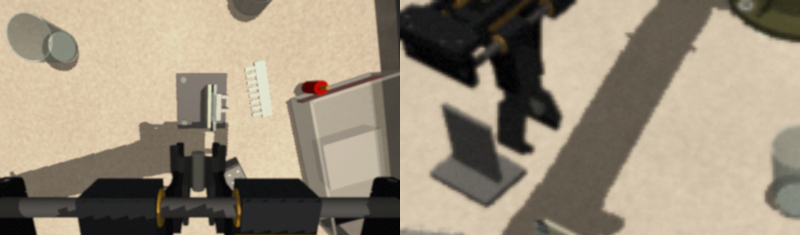

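>>> drive_tool(
  moves="0.02 0.01 0 0 -1;0.035 0.02 0 0 -1;0.0427 0.0238 0 0 -1;0.0427 0.0238 0 0 -1;0.0427 0.0238 0.02 0 -1;0.0427 0.0238 0.04 0 -1;0.0427 0.0238 0.06 0 -1;0.0427 0.0238 0.065 0 -1",
)

```text
time_s: 22.85
tool_pos: [0.6317, -0.1067, 0.2326]
tool_rot: [-179.8, 0.1, 71.8]
force: [-0.3, 0.3, -0.3]
grip_width: 0.021
```

Run:
```python
from h import *
o=get_obs();print(o['tool_pos'],o['tool_rot'],o['grip_width'],o['force'])
im,d,W=cloud('wrist');L=(W-o['tool_pos'])@rot(o['tool_rot'])*1000
np.savez('w9',im=im,W=W)
for z in range(56,116,6):
    k=L[(L[...,2]>=z)&(L[...,2]<z+6)&(abs(L[...,1])<36)&(abs(L[...,0])<45)]
    if len(k)>4: print(z,len(k),np.round(np.percentile(k[:,0],[2,50,98]),1),'y',np.round(np.percentile(k[:,1],[1,5,50,95,99]),1))
save('w9.png',im,1.5)
```

```text
[ 0.63173106 -0.10668014  0.23256677] [-1.79761817e+02  1.12065582e-01  7.18209182e+01] 0.02097787519060186 [-0.29293272  0.3113319  -0.32898175]
56 363 [-6.8 11.7 16.8] y [-31.3 -29.8  13.2  27.1  27.8]
62 25 [ 4.8 16.8 17. ] y [-23.6 -22.8  13.4  20.5  22. ]
86 14 [ 6.3 25.9 33.6] y [-8.9 -8.9 -5.2  1.5  2. ]
92 267 [ 0.1 24.9 33.8] y [-9.2 -9.1 -6.2  2.1  2.1]
98 244 [-8.2  8.8 33.8] y [-6.9  0.4  6.9 10.  10.1]
104 124 [-3.4  9.  34. ] y [-8.1 -5.7  0.3  3.2  8.9]
110 28 [ 9.5 21.2 34. ] y [-9.2 -8.2 -3.1  7.9  8.9]
```

View pics/w9.png

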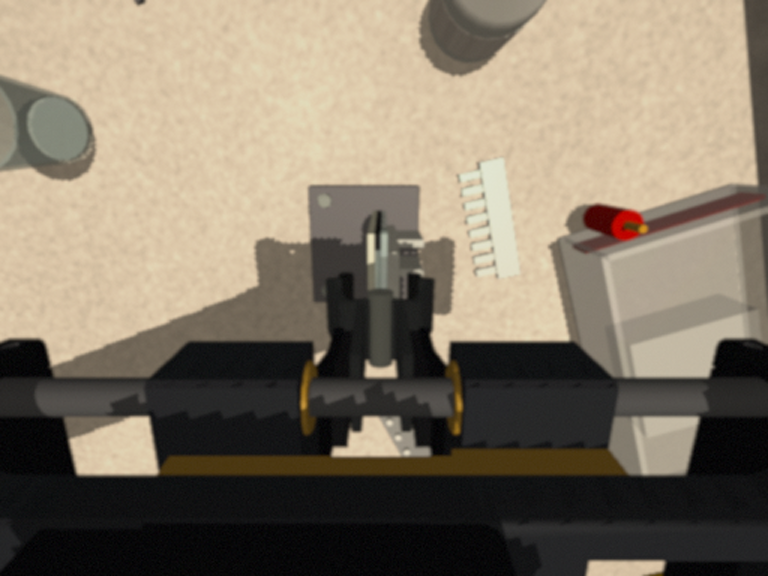

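Picture: the stack's top edge is at (378,250), between the open jaws (340–425). It is 2 mm off centre, so I'll correct that and lower.

>>> drive_tool(
  moves="0.0005 0.002 0 0 -1;0.0005 0.002 0 0 -1;0.0005 0.002 0.01 0 -1;0.0005 0.002 0.02 0 -1;0.0005 0.002 0.03 0 -1;0.0005 0.002 0.04 0 -1;0.0005 0.002 0.048 0 -1;0.0005 0.002 0.05 0 -1",
)

```text
time_s: 23.7
tool_pos: [0.6351, -0.1052, 0.1833]
tool_rot: [-179.9, 0.0, 71.9]
force: [-0.6, 0.2, -1.4]
grip_width: 0.0214
```

Run:
```python
from h import *
o=get_obs();print(o['tool_pos'],o['tool_rot'],o['grip_width'],o['force'])
im,d,W=cloud('wrist');L=(W-o['tool_pos'])@rot(o['tool_rot'])*1000
for z in range(16,80,6):
    k=L[(L[...,2]>=z)&(L[...,2]<z+6)&(abs(L[...,1])<36)&(L[...,0]>18)&(L[...,0]<45)]
    if len(k)>4: print(z,len(k),np.round(np.percentile(k[:,0],[2,50,98]),1),'y',np.round(np.percentile(k[:,1],[1,5,50,95,99]),1))
```

```text
[ 0.63507215 -0.10515415  0.18332505] [-1.79870519e+02  2.07035260e-02  7.19270774e+01] 0.021350281144841905 [-0.55601717  0.23376938 -1.44456755]
40 251 [18.6 25.6 31. ] y [-12.  -11.9  -6.6  -0.7  -0.7]
46 31 [18.3 31.1 31.3] y [-12.  -11.4  -6.   -0.7   4.3]
52 43 [18.1 31.1 31.5] y [-12.1 -11.4  -2.2   5.7   6.5]
58 34 [18.2 31.  31.4] y [-11.7 -10.6  -2.3   5.8   6.4]
64 34 [18.2 31.1 31.4] y [-11.9 -10.9  -1.1   6.4   6.9]
70 39 [18.1 31.1 31.4] y [-12.1 -11.6  -3.2   5.3   5.9]
76 28 [18.1 24.8 31.4] y [-11.7 -10.8  -0.2   6.    7. ]
```

>>> drive_tool(
  moves="-0.001 0 0.001 0 -1;-0.0015 0 0.0025 0 -1;-0.0015 0 0.004 0 -1;-0.0015 0 0.0055 0 -1;-0.0015 0 0.007 0 -1;-0.0015 0 0.0085 0 -1;-0.0015 0 0.0095 0 -1;-0.0015 0 0.0095 0 -1",
)

```text
time_s: 24.55
tool_pos: [0.6352, -0.1066, 0.1752]
tool_rot: [-180.0, 0.0, 71.9]
force: [-0.6, -0.1, -0.8]
grip_width: 0.0209
```

>>> drive_tool(
  moves="0 0 0.0005 0 -1;0 0 0.001 0 -1;0 0 0.0015 0 -1;0 0 0.002 0 -1;0 0 0.0025 0 -1;0 0 0.0025 0 -1;0 0 0.0025 0 -1;0 0 0.0025 0 -1",
)

```text
time_s: 25.35
tool_pos: [0.6354, -0.1065, 0.173]
tool_rot: [180.0, 0.0, 71.9]
force: [0.4, -0.5, -1.0]
grip_width: 0.0213
```

Run:
```python
from h import *
o=get_obs();print(o['tool_pos'],o['tool_rot'],o['grip_width'],o['force'])
im,d,W=cloud('wrist');L=(W-o['tool_pos'])@rot(o['tool_rot'])*1000
k=L[(L[...,2]>10)&(L[...,2]<24)&(abs(L[...,1])<5)&(abs(L[...,0])<17)];print('barrel top z',np.percentile(k[:,2],[2,10,50]) if len(k) else 0)
k=L[(L[...,2]>24)&(L[...,2]<50)&(abs(L[...,1])<36)&(L[...,0]>18)&(L[...,0]<45)];print('cas top',np.percentile(k[:,2],[2,10,50]),np.percentile(k[:,0],99),np.percentile(k[:,1],[1,99]))
```

```text
[ 0.63541524 -0.10654919  0.17304637] [1.79993723e+02 4.70146247e-03 7.19257573e+01] 0.02133507727254833 [ 0.40269645 -0.46303783 -1.00697243]
barrel top z [19.07338582 19.680811   20.76665945]
cas top [32.15883698 32.8867099  33.94898509] 32.68236329069112 [-12.91828303   5.47326511]
```

>>> drive_tool(
  moves="0 -0.001 0.0005 0 -1;0 -0.001 0.001 0 -1;0 -0.001 0.001 0 -0.55;0 -0.001 0.001 0 -0.45;0 -0.001 0.001 0 -0.4;0 -0.001 0.001 0 -0.35;0 -0.001 0.001 0 -0.3;0 -0.001 0.001 0 -0.25",
)

```text
time_s: 26.2
tool_pos: [0.6345, -0.1063, 0.172]
tool_rot: [180.0, 0.0, 71.9]
force: [-0.2, 0.2, -0.8]
grip_width: 0.0314
```

>>> drive_tool(
  moves="0 0 0 0 -0.2;0 0 0 0 -0.15;0 0 0 0 -0.1;0 0 0 0 0;0 0 0 0 0.2;0 0 0 0 0.5;0 0 0 0 0.8;0 0 0 0 0.8",
)

```text
time_s: 27.0
tool_pos: [0.6345, -0.1063, 0.172]
tool_rot: [180.0, 0.0, 71.9]
force: [0.4, 0.6, -1.1]
grip_width: 0.0675
```

Run:
```python
from h import *
o=get_obs();print(o['tool_pos'],o['tool_rot'],o['grip_width'],o['force'])
im,d,W=cloud('wrist');L=(W-o['tool_pos'])@rot(o['tool_rot'])*1000
for z in range(-40,60,6):
    k=L[(L[...,2]>=z)&(L[...,2]<z+6)&(abs(L[...,1])<32)&(abs(L[...,0])<17)]
    if len(k)>4: print(z,len(k),np.round(np.percentile(k[:,0],[2,50,98]),1),'y',np.round(np.percentile(k[:,1],[1,5,50,95,99]),1))
k=L[(L[...,2]>10)&(L[...,2]<26)&(abs(L[...,1])<5)&(abs(L[...,0])<17)];print('barrel top z',np.percentile(k[:,2],[2,10,50]) if len(k) else 0)
k=L[(L[...,2]>24)&(L[...,2]<50)&(abs(L[...,1])<36)&(L[...,0]>18)&(L[...,0]<45)];print('cas top',np.percentile(k[:,2],[2,10,50]),np.percentile(k[:,0],99),np.percentile(k[:,1],[1,99]))
```

```text
[ 0.63446041 -0.10626902  0.17203266] [1.79994880e+02 4.43612321e-03 7.19199999e+01] 0.06746817692608706 [ 0.3840431   0.60294748 -1.13115362]
-40 315 [-14.6   8.1  14.4] y [-19.1 -18.8 -15.7  16.3  16.6]
-34 267 [-14.6  10.5  15. ] y [-19.  -18.2  12.6  16.6  17. ]
-28 170 [ 1.7 11.5 14.8] y [-17.8 -16.7  11.3  14.6  15.3]
-22 178 [-1.2 10.9 15. ] y [-17.1 -16.1  10.7  13.4  14.4]
-16 181 [-4.4  8.6 14.8] y [-16.2 -15.2   9.7  12.3  13.5]
-10 191 [-7.9  7.6 14.8] y [-15.4 -14.3   9.   11.8  12.9]
-4 183 [-10.8   4.4  14.8] y [-14.8 -13.5   8.   10.3  11.7]
2 171 [-13.6   5.4  14.8] y [-14.  -12.9   7.2   9.7  10.8]
8 175 [-13.7   4.6  14.8] y [-13.6 -11.9   6.5   8.4   9.9]
14 745 [-15.7   4.   15.9] y [-19.7 -17.8  -2.1   8.7  15.6]
20 685 [-15.    6.3  15.1] y [-21.5 -20.4   2.1  16.5  17.4]
26 53 [-2.9 14.5 16.6] y [-22.8 -22.7 -11.5  18.6  18.8]
32 77 [-5.6 14.3 16.7] y [-23.7 -23.5 -10.1  19.4  19.6]
38 119 [-7.2 14.6 16.9] y [-24.6 -24.2   4.6  20.   20.4]
44 58 [-12.9  14.3  15.6] y [-25.8 -25.7  -8.3  21.1  21.2]
50 46 [ 1.8 14.1 15.3] y [-26.7 -26.6  -7.1  21.8  22. ]
56 378 [-2.7 11.  16.7] y [-27.1 -22.1  -5.5  18.1  22.5]
barrel top z [17.34892941 17.97436108 19.1621786 ]
cas top [31.45233392 31.9261459  32.95222218] 32.62970705919124 [-12.14167359   6.78501512]
```

>>> drive_tool(
  moves="0 0 0 0 1;0 0 0 0 1;0 0 -0.015 0 1;0 0 -0.035 0 1;0 0 -0.06 0 1;0 0 -0.09 0 1;-0.03 0 -0.12 0 1;-0.07 0 -0.13 0 1",
)

```text
time_s: 27.85
tool_pos: [0.6147, -0.17, 0.3075]
tool_rot: [179.6, -0.1, 72.3]
force: [0.0, -0.5, -0.2]
grip_width: 0.0871
```

>>> drive_tool(
  moves="-0.02 -0.02 0 0 1;-0.03 -0.05 0 0 1;-0.03 -0.07 0 0 1;-0.03 -0.07 0 0 1;-0.03 -0.07 0 0 1;-0.03 -0.07 0 0 1;-0.03 -0.07 0 0 1;-0.03 -0.07 0 0 1",
)

```text
time_s: 28.65
tool_pos: [0.5374, -0.1794, 0.3017]
tool_rot: [-180.0, -0.0, 72.0]
force: [0.2, 0.2, 0.7]
grip_width: 0.0871
```

Run:
```python
from h import *
o=get_obs();print(o['time_s'],o['tool_pos'],o['force'])
im,d,W=cloud('wrist');s,_,W2=cloud('scene')
save('w10.png',np.hstack([cv2.resize(im[:240],(400,235)),cv2.resize(s[110:266,100:300],(400,312))[77:312]]))
for n,w in (('w',W),('s',W2)):
    P=w[(np.hypot(w[...,0]-.632,w[...,1]+.105)<.06)]
    for a,b in ((.185,.21),(.165,.185),(.15,.165),(.136,.143),(.1,.2)): rect(P[(P[:,2]>a)&(P[:,2]<b)],n+str(a))
P=W2[(np.hypot(W2[...,0]-.52,W2[...,1]-.215)<.1)];rect(P[P[:,2]>.02],'drainer')
```

```text
28.65 [ 0.53741894 -0.17937197  0.30171216] [0.20064771 0.1668189  0.72063499]
w0.185 780 [ 632.9 -106.4] [29.8 36.6] 71.9 z [0.185 0.204 0.208]
w0.165 333 [ 631.2 -105.9] [29.8 27.6] 72.7 z [0.165 0.175 0.185]
w0.15 758 [ 629.4 -105.8] [35.5 37.2] 80.6 z [0.15  0.153 0.164]
w0.136 347 [ 622.8 -102.9] [64.3 23.8] 71.6 z [0.136 0.139 0.143]
w0.1 2242 [ 627.5 -104.7] [49.5 57.1] 20.6 z [0.105 0.152 0.199]
s0.185 158 [ 636.2 -105.5] [32.3 38. ] 70.3 z [0.186 0.199 0.21 ]
s0.165 111 [ 636.6 -105. ] [31.3 30.6] 74.3 z [0.165 0.174 0.185]
s0.15 125 [ 637.8 -106.1] [36.3 36.5] 86.1 z [0.15  0.155 0.165]
s0.136 61 [ 639.8 -103.2] [39.8 63.1] 5.5 z [0.136 0.139 0.143]
s0.1 674 [ 638.7 -101.5] [48.5 59.9] 15.1 z [0.103 0.148 0.199]
drainer 663 [523.1 211.2] [ 45. 107.] 16.0 z [0.024 0.055 0.085]
```

View pics/w10.png

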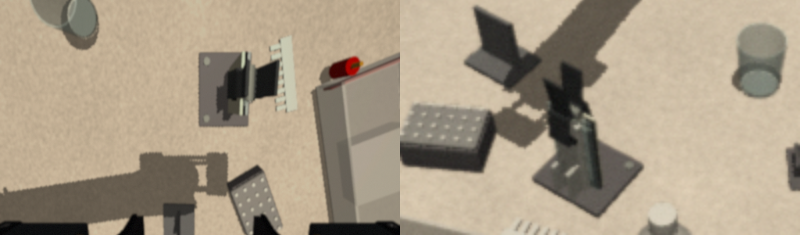

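The clamp straddles the middle of the top edge at wrist (245,85) and scene (575,115), upright and released. The parking board is empty and the other things are where they were. I'll hand in.

```bash
python3 -c "
from h import *
print(sign_off())"
```

```text
the job is handed in; nothing more can be done
None
```

The cassette stands on its plain edge on the stand's foot, against the back plate, and the spring clamp grips both over the middle of the top edge. I handed the job in at about 29 s with the arm clear of everything.

**What I did**
- I picked the cassette off the drainer by its long sides. It only partly swung down in the grip, so I uprighted it against the stand's foot and back plate, then lowered it slowly and let go.
- I took the clamp from its board fully squeezed, lowered it over the cassette and plate, and released it gradually.

**Last checks**
- **Cassette:** before clamping, the stack measured 65 x 20.2 mm, which is the cassette and plate with no gap. It was vertical and square to the plate, and centred to within about 0.5 mm.
- **Clamp:** the barrel sits about 2.5 mm above the top edge with its hinge near 0.149 m, so the jaws are roughly 24 mm below the top of the plate. It is centred to about 1–2 mm.

**What went wrong or disagreed**
- The cassette's bottom edge touched the foot earlier than I expected while I was uprighting it. It pressed with about 7 N and tipped 4.5° past vertical, and I corrected this before seating it.
- The force reading at set-down showed a few newtons. The wrist camera reads about 1.5 mm off sideways compared with the tool, and I allowed for that.
- After the clamp went on, I checked the cassette only by picture and rough point measurements; I did not repeat the flatness fit.

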